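Switch off the disc feeder and latch its knob guard

TASK

Switch the disc feeder off for the night: turn the big bar knob on its control box anticlockwise (seen from above) all the way, until it is hard against its end stop. Only then swing the steel hasp over the knob and push it down over the staple until it snaps fully home behind the spring catch, then let go. Leave everything else on the bench where it is.

Things in the scene. Friction and masses are not known exactly. Their poses are not given: they have to be found in the camera images.
- box: Grey control box fixed to the bench, 130 (x) x 220 (y) x 55 mm high; origin under its centre, z up. On top: the knob in the middle; at y = +75 mm the hasp's hinge bracket (38 mm wide, 60 mm tall); at y = -62.5 mm the thin upright staple with an eye; at y = -91.5 mm the catch post (26 x 16 mm, 70 mm tall) with a brass spring ball on its +y side. A flat rocker switch and two lamps play no part.
- knob_grip (a point): On the knob's vertical axis at the height to grip, 91 mm above the bench. The knob: black skirt 44 mm across, 8 mm high, with a bar grip on it 42 mm long, 14 mm thick, 30 mm tall, its top 99 mm above the bench. The point's x axis runs along the bar (white mark at the -x end), z is up. At least 50 mm free all round the axis.
- knob (a joint): Knob angle (rad) from its anticlockwise end stop: 0 = hard on the stop (off), off is within 0.08; grows clockwise seen from above, up to 4.6. So turn it anticlockwise (counter-clockwise about world +z) by this value. Friction 0.08 N m; it stays where left. Where the bar points at the stop differs from start to start and is not marked: feel for the stop.
- hasp_grip (a point): On the middle line of the hasp, 118 mm from its hinge axis: a good place to pinch it across its width. The hasp is a steel strap 20 mm wide (along the box's x), 4 mm thick, 150 mm long from hinge to free end, with a slot at the free end. Closed it lies level over the box, 8 mm above the knob's top, the staple's eye through its slot. It starts open, leaning outward on the box's +y side.
- hasp_hinge (a point): Point on the hasp's hinge axis, fixed to the box at its y = +75 mm, 109 mm above the bench. The hinge axis is the box's x axis. In the box's y-z plane the strap's point at distance r from the hinge lies at y = 75 mm - r cos(angle), z = 109 mm + r sin(angle).
- hasp (a joint): Hasp angle (rad): 0 = closed and home, 1.57 = upright, 2.75 = fully open, outward over the box's +y side. The stiff hinge (0.09 N m) stays where left. At about 0.09 to 0.04 rad the free end meets the spring ball; roughly 7 N downward at hasp_grip pushes it past, and it then stays home, below 0.02 rad. Resting on top of the ball is not home.
- stack_on_box: Bystander: loose stack of aluminium discs, 26 mm across, 20 mm high, standing on the box's top near the hinge; origin under its centre.
- stack_low: Bystander: loose stack of discs, 34 mm across, 16 mm high, on the bench on the robot's side of the box; origin under its centre.
- stack_tall: Bystander: loose stack of discs, 26 mm across, 36 mm high, on the bench on the robot's side of the box; origin under its centre.
- cell_plate: Bystander: white plastic plate with cells, 90 x 130 x 12 mm, behind the box; origin under its centre.
- tube_pack: Bystander: clear pack of 2 x 5 tubes, 64 x 160 x 75 mm; origin under its centre.
- tray: Bystander: blue tray of discs, 200 x 150 x 30 mm; origin under its centre.
- driver: Bystander: screwdriver with a black handle, 200 mm long, 26 mm thick, lying on the bench; origin under its middle.

How it is judged:
By the outcome, as a careful person would: the job done as asked, in the order asked, and still so for the second after the job is handed in, with the robot touching nothing.
It also fails if it takes over 72 s, if anything falls off the work surface, if the arm or the gripper's body presses on something with over 40 N, if the wrist force passes 120 N, or if a joint passes its speed limit or range.

ROBOT

A 6-joint arm with a two-finger parallel gripper is mounted at the origin on the work surface. World frame = base frame: x ahead of the robot, y to its left, z up, the work surface at z = 0. Lengths are in m, angles in degrees, forces in N, time in s.
With the tool pointing down it reaches from about 0.3 to 0.75 m from the base axis. Payload 8.5 kg.
Tool frame: the origin (TCP) lies at the very end of the fingers, on their centre line; the grasp point (between the pads) lies 19 mm behind it; z points along the fingers, y is the line along which they close (so a half turn about z gives the same grasp; the last joint's range is limited). The gripper opens to 85 mm and grips with 20 to 120 N. Pads are 22 mm wide; open, the fingers measure 114 mm over their backs; the gripper's body (76 mm by 85 mm) begins 54 mm behind the grasp point. The pads swing forward as they close: fully open they stand 13 mm farther back than shut.
Start: joints at [62.722, 21.807, 74.336, -0, 83.858, -12.336], TCP at [0.142, 0.531, 0.231] pointing down, gripper open.
Joint ranges: [-178.18, 178.18], [-50.72, 133.34], [12.68, 142.11], [-81.47, 261.47], [9.98, 163.14], [-165.26, 165.26]. Speed limits (degrees/s): [136.94, 136.94, 180, 180, 180, 180].

INTERFACE

Orientations are given as a 3x3 rotation matrix whose columns are the frame's x, y, z axes.
In Python, from rig import env, imaging gives the robot as it stands. The module is installed in compiled form; this text tells all that it offers.
- The arm moves only by the tool arm_command, never from a script. Its arguments are lists of equal length, an entry for each row: "turn": the turn, a rotation vector about the tool's x, y, z in units of 5 degrees (1.0 is 5 degrees), a list of three; "xyz": the shift along the tool's x, y, z in units of 50 mm (1.0 is 50 mm), a list of three; "claw": the finger opening in mm, from 0 to 85.4. A call has 1 to 12 rows; each row shifts and turns the commanded pose from where the row before left it, along the tool's axes as they then stand; what a row does not reach is not made up. A row lasts 1/10 s, in which the tool goes at most 50 mm and 8.59 degrees, less where a joint would pass 70% of its speed; a pose out of reach is approached as far as the arm can. A call is refused whole if a number of a shift passes 1 or a number of a turn 1, either way. A call with a gripper value outside its range is refused whole. The fingers move at their own pace and stop on an object; "squeeze" is the grip in N (left out, the last holds). Time passes only in rows, so rows that do not move let the fingers close. It gives the time, the measured TCP pose, the force, the opening and the grip force at its end, in the units of the state.
- env.observe(): the state, without advancing time (a new reading comes with each control period).
- imaging.get_image(name): name is "side" or "top" or "wrist"; returns (picture, depth): 480x640x3 uint8, blue, green, red; 480x640 float32, m along the optical axis (not along the pixel's ray), 0 where there is no reading.
- imaging.camera_info(name): a dict with "camera_matrix" (3x3 intrinsics, pixels), "rvec" (rotation vector, rad) and "tvec" (3), from world to camera coordinates, as OpenCV has them. Camera axes: x right, y down, z forward; pixel columns grow to the right and rows downward; lengths in m; the calibration is good to about 2 mm. The wrist camera is an equidistant fisheye: a pixel r from the principal point sees the ray r / f radians off the axis. A picture is of the moment at which its call begins: read the wrist's pose just before it. camera_info takes no time and is no camera call; for the wrist camera it gives the pose at the moment of the call.
- env.close_job(): hands the job in; it is judged then, once.
The state is a dict: "time_s": time; "q": joint angles; "qvel": joint speeds; "joint_efforts": joint torques, N m; "position": TCP position; "tool_rot": TCP orientation; "ft_force": force on the tool from outside, world axes, zero at the start; "wrist_torque": the same for the moment, N m; "grip_width": finger opening in m; "gripper_force": force on a finger pad.
Only numpy, scipy, OpenCV 4.12 (cv2) and the standard library are available. Lean on these libraries where they do the work, as an engineer would, in place of code of your own. Each camera call takes 0.05 s, during which the arm holds its last target. There are 200 camera calls.

## Working session

There is one attempt and no reset: what is moved stays moved. The work goes in short steps, Python scripts to look and compute and a tool call to move; the robot and the scene stay as the last step left them, time stands still between calls to the robot, and variables do not carry over. Pictures are saved under pics/ and viewed, at most 10 in all, crops included, and the job is handed in when it is done.

Besides the shell and the picture viewer there is one more tool, called after "Emit:" as name(argument=value, ...), one argument or row to a line, values as JSON. arm_command: Moves the arm, as the interface text tells. Its arguments: {"type":"object","properties":{"turn":{"type":"array"},"xyz":{"type":"array"},"claw":{"type":"array"},"squeeze":{"type":"number"}},"required":["turn","xyz","claw"]}

```bash
mkdir -p pics; cat > h.py <<'E'
import numpy as np, cv2
from rig import env, imaging
def grab(n):
    im,d=imaging.get_image(n); c=imaging.camera_info(n); return im,d,c
def pts(d,c):
    K=np.array(c["camera_matrix"]);R=cv2.Rodrigues(np.array(c["rvec"],float))[0];t=np.array(c["tvec"],float).ravel()
    v,u=np.mgrid[:d.shape[0],:d.shape[1]]
    P=np.stack([(u-K[0,2])/K[0,0]*d,(v-K[1,2])/K[1,1]*d,d],-1)
    return (P-t)@R   # world
E
python3 - <<'E'
from h import *
for n in("top","side"):
    im,d,c=grab(n); cv2.imwrite(f"pics/{n}0.png",im); np.savez(f"{n}0.npz",im=im,P=pts(d,c),d=d)
s=env.observe(); print(s["time_s"],s["position"],np.round(s["tool_rot"],3),s["grip_width"],s["ft_force"])
E
```

```text
0.1 [0.14168881 0.53116117 0.23077375] [[-0.966  0.258 -0.001]
 [ 0.258  0.966 -0.001]
 [ 0.    -0.001 -1.   ]] 0.08528131973739293 [ 0.05961564 -0.03232559 -0.12261056]
```

View pics/top0.png

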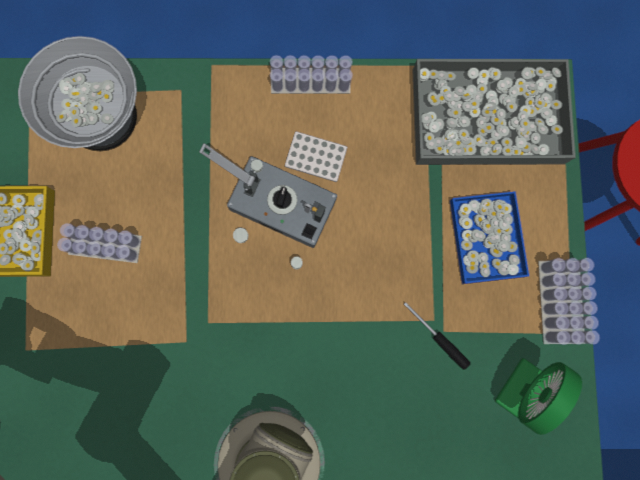

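View pics/side0.png

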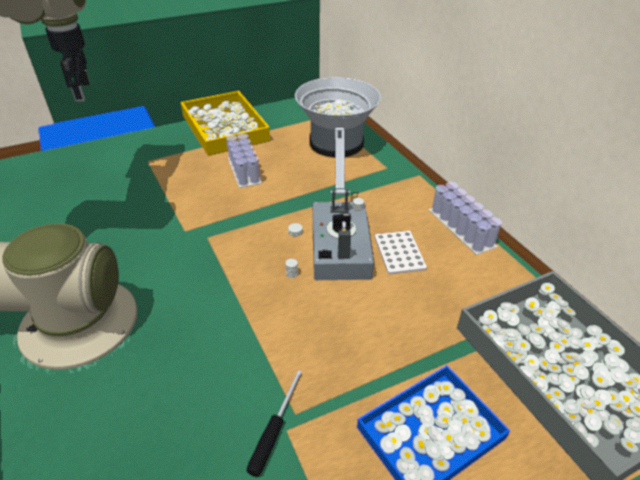

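The top view shows the box centred near (283,200), its hinge side at the upper left (252,182). The hasp leans out to (205,148), and the catch post is near (320,210). The side view agrees. Next I measure these.

```bash
python3 - <<'E'
from h import *
z=np.load("top0.npz");P=z["P"];im=z["im"]
sub=np.zeros(P.shape[:2],bool);sub[140:255,195:345]=1
m=sub&(abs(P[...,2]-.055)<.006)
n,l,st,ce=cv2.connectedComponentsWithStats(m.astype(np.uint8)); k=1+np.argmax(st[1:,4]); 
Q=P[l==k][:,:2]; r=cv2.minAreaRect((Q*1000).astype(np.float32)); print("box",r,np.median(P[l==k][:,2]),len(Q))
c=np.array(r[0])/1000
# hinge direction
hs=sub&(P[...,2]>.115); H=P[hs]; print("hasp n",len(H),H.min(0),H.max(0)); 
for p in ((205,148),(215,155),(230,166),(245,176),(252,182),(283,198),(283,190),(318,210),(257,165),(240,235),(297,262)): print(p,np.round(P[p[1],p[0]],3))
cv2.imwrite("pics/crop.png",cv2.resize(im[140:255,195:345],None,fx=5,fy=5,interpolation=cv2.INTER_CUBIC))
E
```

```text
box ((585.0687255859375, -29.109237670898438), (220.2566680908203, 131.5690155029297), 65.04991149902344) 0.055877409970581916 3991
hasp n 777 [ 0.30370414 -0.12249089  0.11508214] [0.66629953 0.13130203 1.40715705]
(205, 148) [ 0.724  0.154 -0.   ]
(215, 155) [0.649 0.103 0.199]
(230, 166) [0.636 0.076 0.162]
(245, 176) [0.623 0.047 0.129]
(252, 182) [0.615 0.034 0.107]
(283, 198) [ 0.58  -0.034  0.1  ]
(283, 190) [ 0.599 -0.034  0.098]
(318, 210) [ 0.548 -0.109  0.125]
(257, 165) [0.661 0.025 0.077]
(240, 235) [0.51  0.067 0.021]
(297, 262) [ 0.445 -0.063  0.04 ]
```

View pics/crop.png

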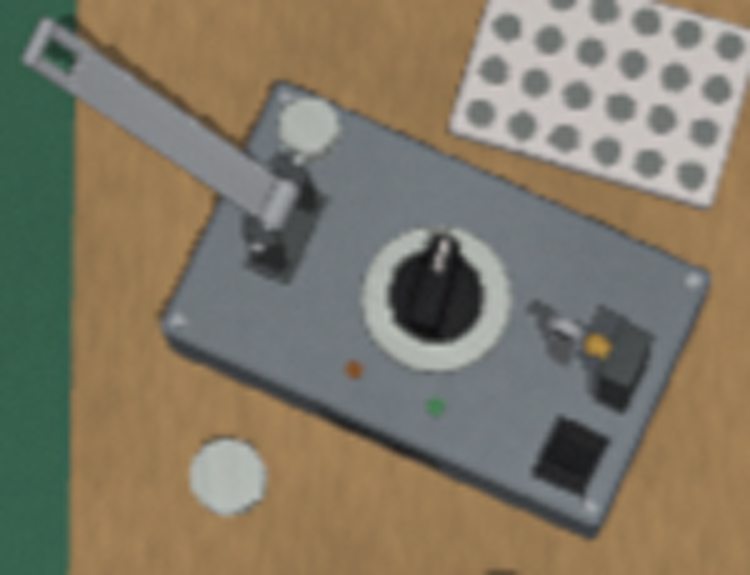

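```bash
python3 - <<'E'
from h import *
z=np.load("top0.npz");P=z["P"];im=z["im"]
c=np.array([.585,-.029])
m=(np.hypot(*(P[...,:2]-c).transpose(2,0,1))<.03)&(P[...,2]>.088)&(P[...,2]<.106)
Q=P[m];print("bar",len(Q),Q.mean(0),cv2.minAreaRect((Q[:,:2]*1000).astype(np.float32)))
w,v=np.linalg.eigh(np.cov(Q[:,:2].T));print(w,np.degrees(np.arctan2(v[1,1],v[0,1])))
yb=np.array([np.cos(np.radians(65)),np.sin(np.radians(65))]);xb=np.array([yb[1],-yb[0]])
L=(P[...,:2]-c);X=L@xb;Y=L@yb
m=(abs(X)<.012)&(Y>.08)&(Y<.19)&(P[...,2]>.12)&(P[...,2]<.26)
a=np.arctan2(P[...,2][m]-.109,.075-Y[m]);print("hasp",m.sum(),np.median(a),X[m].mean(),np.hypot(P[...,2][m]-.109,.075-Y[m]).max())
for ctr,zz in(((.585,-.029),0),):
    pass
m=(abs(Y+.0915)<.02)&(abs(X)<.03)&(P[...,2]>.115)&(P[...,2]<.135);print("post",X[m].mean(),Y[m].mean())
E
```

```text
bar 126 [ 0.58424952 -0.02964314  0.09908278] ((584.4029541015625, -29.446002960205078), (13.966446876525879, 41.46989822387695), 74.904296875)
[1.72733569e-05 1.49886148e-04] 163.35087008493443
hasp 494 2.2516750583877077 -3.782497724852654e-05 0.15532874348688128
post -0.0005716209284600817 -0.08963163310832319
```

Emit:
arm_command(
  turn=[
    [0,0,1],
    [0,0,1],
    [0,0,1],
    [0,0,1],
    [0,0,1],
    [0,0,1],
    [0,0,1],
    [0,0,1],
    [0,0,1],
    [0,0,1],
    [0,0,1],
    [0,0,1],
  ],
  xyz=[
    [0,0,0],
    [0,0,0],
    [0,0,0],
    [0,0,0],
    [0,0,0],
    [0,0,0],
    [0,0,0],
    [0,0,0],
    [0,0,0],
    [0,0,0],
    [0,0,0],
    [0,0,0],
  ],
  claw=[45,45,45,45,45,45,45,45,45,45,45,45],
)

```text
time_s: 1.3
position: [0.1417, 0.5312, 0.231]
tool_rot: [[-0.256, 0.967, -0.0], [0.967, 0.256, -0.001], [-0.001, -0.001, -1.0]]
ft_force: [0.1, -0.1, 1.2]
grip_width: 0.0451
gripper_force: 0.0
```

Emit:
arm_command(
  turn=[
    [0,0,1],
    [0,0,1],
    [0,0,1],
    [0,0,1],
    [0,0,1],
    [0,0,1],
    [0,0,1],
    [0,0,1],
    [0,0,1],
    [0,0,1],
    [0,0,1],
    [0,0,1],
  ],
  xyz=[
    [0,0,0],
    [0,0,0],
    [0,0,0],
    [0,0,0],
    [0,0,0],
    [0,0,0],
    [0,0,0],
    [0,0,0],
    [0,0,0],
    [0,0,0],
    [0,0,0],
    [0,0,0],
  ],
  claw=[45,45,45,45,45,45,45,45,45,45,45,45],
)

```text
time_s: 2.5
position: [0.1417, 0.5312, 0.2309]
tool_rot: [[0.709, 0.705, -0.0], [0.705, -0.709, -0.001], [-0.001, 0.0, -1.0]]
ft_force: [-0.2, -1.0, -0.4]
grip_width: 0.0447
gripper_force: 0.0
```

Emit:
arm_command(
  turn=[
    [0,0,1],
    [0,0,1],
    [0,0,1],
    [0,0,1],
    [0,0,1],
    [0,0,1],
    [0,0,1],
    [0,0,1],
    [0,0,1],
    [0,0,1],
    [0,0,1],
    [0,0,1],
  ],
  xyz=[
    [0,0,0],
    [0,0,0],
    [0,0,0],
    [0,0,0],
    [0,0,0],
    [0,0,0],
    [0,0,0],
    [0,0,0],
    [0,0,0],
    [0,0,0],
    [0,0,0],
    [0,0,0],
  ],
  claw=[45,45,45,45,45,45,45,45,45,45,45,45],
)

```text
time_s: 3.7
position: [0.1507, 0.5261, 0.2308]
tool_rot: [[0.97, -0.242, -0.009], [-0.242, -0.97, 0.004], [-0.01, -0.002, -1.0]]
ft_force: [-0.4, 0.3, -0.3]
grip_width: 0.045
gripper_force: 0.0
```

```bash
cat >> h.py <<'E'
def go(x,y,z,yaw=None):
    s=env.observe();R=np.array(s["tool_rot"]);p=np.array(s["position"])
    cur=np.degrees(np.arctan2(R[1,0],R[0,0]))
    print("t",round(s["time_s"],2),"p",np.round(p,4),"yaw",round(cur,1),"zaxis",np.round(R[:,2],3),"q",np.round(s["q"],1),"gw",round(s["grip_width"],4),"F",np.round(s["ft_force"],1),"T",np.round(s["wrist_torque"],3))
    print("shift units",np.round(R.T@(np.array([x,y,z])-p)/.05,2))
    if yaw is not None: print("turn z units",round(-((yaw-cur+180)%360-180)/5,2))
E
python3 -c "
from h import *
go(.5845,-.0293,.231,-16.5)"
```

```text
t 3.7 p [0.1507 0.5261 0.2308] yaw -14.0 zaxis [-0.009  0.004 -1.   ] q [ 61.4  21.5  74.9   0.6  83.6 165.3] gw 0.045 F [-0.4  0.3 -0.3] T [-0.008  0.054 -0.022]
shift units [11.1   8.68 -0.13]
turn z units 0.5
```

Emit:
arm_command(
  turn=[
    [0,0,0],
    [0,0,0],
    [0,0,0],
    [0,0,0],
    [0,0,0],
    [0,0,0],
    [0,0,0],
    [0,0,0],
    [0,0,0],
    [0,0,0],
    [0,0,0],
    [0,0,0],
  ],
  xyz=[
    [0.69,0.54,0],
    [0.69,0.54,0],
    [0.69,0.54,0],
    [0.69,0.54,0],
    [0.69,0.54,0],
    [0.69,0.54,0],
    [0.69,0.54,0],
    [0.69,0.54,0],
    [0.69,0.54,0],
    [0.69,0.54,0],
    [0.69,0.54,0],
    [0.69,0.54,0],
  ],
  claw=[45,45,45,45,45,45,45,45,45,45,45,45],
)

```text
time_s: 4.9
position: [0.4756, 0.1099, 0.2265]
tool_rot: [[0.97, -0.242, -0.009], [-0.242, -0.97, 0.005], [-0.01, -0.002, -1.0]]
ft_force: [1.6, 0.4, -0.1]
grip_width: 0.0451
gripper_force: 0.0
```

```bash
python3 -c "
from h import *
go(.5845,-.0293,.22,-16.5)"
```

```text
t 4.9 p [0.4756 0.1099 0.2265] yaw -14.0 zaxis [-0.009  0.005 -1.   ] q [ -1.1  16.   84.    0.3  80.5 102.9] gw 0.0451 F [ 1.6  0.4 -0.1] T [0.067 0.009 0.016]
shift units [2.79 2.17 0.1 ]
turn z units 0.5
```

Emit:
arm_command(
  turn=[
    [-0.03,0.11,0.5],
    [0,0,0],
    [0,0,0],
    [0,0,0],
    [0,0,0],
  ],
  xyz=[
    [0,0,0],
    [0.7,0.54,0],
    [0.7,0.54,0],
    [0.7,0.54,0],
    [0.6,0.4,0],
  ],
  claw=[45,45,45,45,45],
)

```text
time_s: 5.4
position: [0.5765, -0.0257, 0.2263]
tool_rot: [[0.959, -0.285, -0.0], [-0.285, -0.959, -0.0], [-0.0, 0.001, -1.0]]
ft_force: [0.3, 0.6, -0.3]
grip_width: 0.0454
gripper_force: 0.0
```

```bash
python3 -c "
from h import *
im,d,c=grab('wrist');cv2.imwrite('pics/w1.png',im)
go(.5845,-.0293,.074,-16.5)"
```

```text
t 5.45 p [ 0.5791 -0.0294  0.2256] yaw -16.7 zaxis [ 0.001 -0.002 -1.   ] q [-14.6  25.   70.   -0.1  84.9  92.2] gw 0.0449 F [-1.1 -3.5 -0.8] T [-0.12   0.054 -0.021]
shift units [ 0.1  -0.04  3.03]
turn z units -0.04
```

View pics/w1.png

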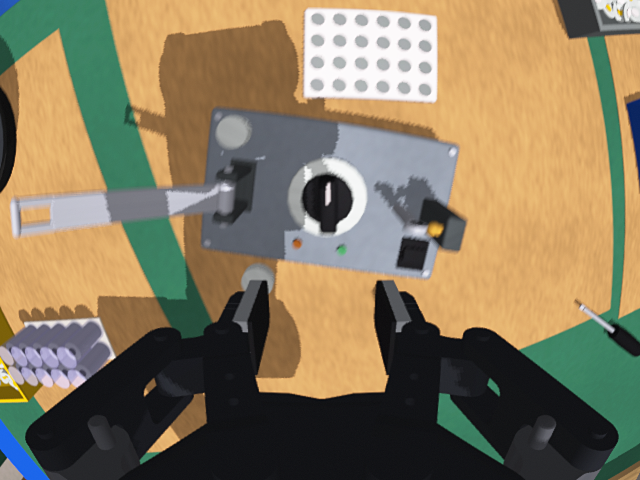

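The wrist view shows the knob at (327,197) between the fingers (mid-column about 321), with its bar lined up with the tool's x. I go down around it.

Emit:
arm_command(
  turn=[
    [0,0,0],
    [0,0,0],
    [0,0,0],
    [0,0,0],
    [0,0,0],
    [0,0,0],
    [0,0,0],
    [0,0,0],
  ],
  xyz=[
    [0,0,0.5],
    [0,0,0.5],
    [0,0,0.5],
    [0,0,0.5],
    [0,0,0.5],
    [0,0,0.3],
    [0,0,0.2],
    [0,0,0],
  ],
  claw=[45,45,45,45,45,45,45,45],
)

```text
time_s: 6.25
position: [0.5752, -0.0235, 0.0756]
tool_rot: [[0.959, -0.284, -0.002], [-0.284, -0.959, 0.0], [-0.002, 0.0, -1.0]]
ft_force: [0.5, 0.4, 0.0]
grip_width: 0.0452
gripper_force: 0.0
```

```bash
python3 -c "
from h import *
go(.5845,-.0293,.074,-16.5)"
```

```text
t 6.25 p [ 0.5752 -0.0235  0.0756] yaw -16.5 zaxis [-0.002  0.    -1.   ] q [-14.1  33.2  82.8  -0.   64.1  92.4] gw 0.0452 F [0.5 0.4 0. ] T [ 0.014 -0.013  0.03 ]
shift units [0.21 0.06 0.03]
turn z units 0.0
```

Emit:
arm_command(
  turn=[
    [0,0,0],
    [0,0,0],
    [0,0,0],
    [0,0,0],
    [0,0,0],
    [0,0,0],
    [0,0,0],
    [0,0,0],
  ],
  xyz=[
    [0.1,0.06,0],
    [0.11,0,0.02],
    [0,0,0],
    [0,0,0],
    [0,0,0],
    [0,0,0],
    [0,0,0],
    [0,0,0],
  ],
  claw=[45,45,45,10,10,10,10,10],
  squeeze=40,
)

```text
time_s: 7.05
position: [0.5845, -0.0313, 0.0763]
tool_rot: [[0.959, -0.284, -0.0], [-0.284, -0.959, -0.004], [0.001, 0.004, -1.0]]
ft_force: [-3.6, -9.4, 4.7]
grip_width: 0.0127
gripper_force: 40.6
```

```bash
python3 -c "
from h import *
go(.5845,-.0293,.074,-16.5)"
```

```text
t 7.05 p [ 0.5845 -0.0313  0.0763] yaw -16.5 zaxis [-0.    -0.004 -1.   ] q [-14.5  33.9  81.2  -0.2  64.9  92. ] gw 0.0127 F [-3.6 -9.4  4.7] T [-1.509  0.707  0.027]
shift units [-0.01 -0.04  0.05]
turn z units 0.0
```

Emit:
arm_command(
  turn=[
    [0,0,0],
    [0,0,-0.8],
    [0,0,-0.8],
    [0,0,-0.8],
    [0,0,-0.8],
    [0,0,-0.8],
    [0,0,0],
  ],
  xyz=[
    [0,0.04,0],
    [0,0,0],
    [0,0,0],
    [0,0,0],
    [0,0,0],
    [0,0,0],
    [0,0,0],
  ],
  claw=[10,10,10,10,10,10,10],
)

```text
time_s: 7.75
position: [0.5844, -0.0315, 0.0763]
tool_rot: [[0.998, 0.062, 0.001], [0.062, -0.998, -0.001], [0.001, 0.001, -1.0]]
ft_force: [-2.8, -1.1, 5.6]
grip_width: 0.013
gripper_force: 40.9
```

```bash
python3 -c "
from h import *
go(.5845,-.0293,.074,3.5)"
```

```text
t 7.75 p [ 0.5844 -0.0315  0.0763] yaw 3.6 zaxis [ 0.001 -0.001 -1.   ] q [-14.7  33.9  81.3  -0.   64.8  71.8] gw 0.013 F [-2.8 -1.1  5.6] T [-0.013  0.398  0.012]
shift units [ 0.01 -0.04  0.05]
turn z units 0.01
```

Emit:
arm_command(
  turn=[
    [0,0,-1],
    [0,0,-1],
    [0,0,-1],
    [0,0,-1],
    [0,0,-1],
    [0,0,-1],
  ],
  xyz=[
    [0,0,0],
    [0,0,0],
    [0,0,0],
    [0,0,0],
    [0,0,0],
    [0,0,0],
  ],
  claw=[10,10,10,10,10,10],
)

```text
time_s: 8.35
position: [0.5842, -0.0315, 0.0763]
tool_rot: [[0.833, 0.554, 0.0], [0.554, -0.833, -0.001], [-0.0, 0.001, -1.0]]
ft_force: [-3.1, -2.0, 6.6]
grip_width: 0.0132
gripper_force: 40.9
```

```bash
python3 -c "
from h import *
go(.5845,-.0313,.076,33.5)"
```

```text
t 8.35 p [ 0.5842 -0.0315  0.0763] yaw 33.6 zaxis [ 0.    -0.001 -1.   ] q [-14.7  33.9  81.3  -0.   64.8  41.7] gw 0.0132 F [-3.1 -2.   6.6] T [-0.005  0.606 -0.07 ]
shift units [0.01 0.   0.01]
turn z units 0.02
```

Emit:
arm_command(
  turn=[
    [0,0,-1],
    [0,0,-1],
    [0,0,-1],
    [0,0,-1],
    [0,0,-1],
    [0,0,-1],
  ],
  xyz=[
    [0,0,0],
    [0,0,0],
    [0,0,0],
    [0,0,0],
    [0,0,0],
    [0,0,0],
  ],
  claw=[10,10,10,10,10,10],
)

```text
time_s: 8.95
position: [0.584, -0.0316, 0.0763]
tool_rot: [[0.444, 0.896, -0.0], [0.896, -0.444, -0.001], [-0.001, 0.0, -1.0]]
ft_force: [-3.3, -2.2, 7.5]
grip_width: 0.013
gripper_force: 41.0
```

```bash
python3 -c "
from h import *
go(.5845,-.0313,.076,63.5)"
```

```text
t 8.95 p [ 0.584  -0.0316  0.0763] yaw 63.6 zaxis [-0.    -0.001 -1.   ] q [-14.7  33.9  81.3  -0.1  64.8  11.7] gw 0.013 F [-3.3 -2.2  7.5] T [-0.233  0.8   -0.085]
shift units [0.01 0.01 0.01]
turn z units 0.02
```

Emit:
arm_command(
  turn=[
    [0,0,-1],
    [0,0,-1],
    [0,0,-1],
    [0,0,-1],
    [0,0,-1],
    [0,0,-1],
  ],
  xyz=[
    [0,0,0],
    [0,0,0],
    [0,0,0],
    [0,0,0],
    [0,0,0],
    [0,0,0],
  ],
  claw=[10,10,10,10,10,10],
)

```text
time_s: 9.55
position: [0.584, -0.0317, 0.0763]
tool_rot: [[-0.063, 0.998, -0.0], [0.998, 0.063, -0.001], [-0.001, -0.0, -1.0]]
ft_force: [-4.3, -2.4, 6.5]
grip_width: 0.013
gripper_force: 41.0
```

```bash
python3 -c "
from h import *
go(.5845,-.0313,.076,93.5)"
```

```text
t 9.55 p [ 0.584  -0.0317  0.0763] yaw 93.6 zaxis [-0.    -0.001 -1.   ] q [-14.7  33.9  81.3  -0.1  64.8 -18.3] gw 0.013 F [-4.3 -2.4  6.5] T [-0.4    0.862 -0.099]
shift units [0.01 0.01 0.01]
turn z units 0.03
```

Emit:
arm_command(
  turn=[
    [0,0,-1],
    [0,0,-1],
    [0,0,-1],
    [0,0,-1],
    [0,0,-1],
    [0,0,-1],
  ],
  xyz=[
    [0,0,0],
    [0,0,0],
    [0,0,0],
    [0,0,0],
    [0,0,0],
    [0,0,0],
  ],
  claw=[10,10,10,10,10,10],
)

```text
time_s: 10.15
position: [0.584, -0.0319, 0.0763]
tool_rot: [[-0.554, 0.833, -0.0], [0.833, 0.554, -0.001], [-0.001, -0.001, -1.0]]
ft_force: [-4.5, -2.2, 5.7]
grip_width: 0.0133
gripper_force: 40.9
```

```bash
python3 -c "
from h import *
go(.5845,-.0313,.076,123.5)"
```

```text
t 10.15 p [ 0.584  -0.0319  0.0763] yaw 123.6 zaxis [-0.    -0.001 -1.   ] q [-14.7  33.9  81.3  -0.1  64.8 -48.3] gw 0.0133 F [-4.5 -2.2  5.7] T [-0.618  0.85  -0.106]
shift units [0.   0.01 0.01]
turn z units 0.03
```

Emit:
arm_command(
  turn=[
    [0,0,-1],
    [0,0,-1],
    [0,0,-1],
    [0,0,-1],
    [0,0,-1],
    [0,0,-1],
  ],
  xyz=[
    [0,0,0],
    [0,0,0],
    [0,0,0],
    [0,0,0],
    [0,0,0],
    [0,0,0],
  ],
  claw=[10,10,10,10,10,10],
)

```text
time_s: 10.75
position: [0.5838, -0.0312, 0.0767]
tool_rot: [[-0.891, 0.454, -0.0], [0.454, 0.891, 0.003], [0.001, 0.002, -1.0]]
ft_force: [-7.1, 0.1, 12.5]
grip_width: 0.0135
gripper_force: 207.6
```

```bash
python3 -c "
from h import *
go(.5845,-.0313,.076,153.5)"
```

```text
t 10.75 p [ 0.5838 -0.0312  0.0767] yaw 153.0 zaxis [-0.     0.003 -1.   ] q [-14.7  33.8  81.3   0.2  64.9 -77.8] gw 0.0135 F [-7.1  0.1 12.5] T [ 0.039  1.359 -5.788]
shift units [-0.01  0.    0.01]
turn z units -0.1
```

Emit:
arm_command(
  turn=[
    [0,0,0.2],
    [0,0,0],
  ],
  xyz=[
    [0,0,0],
    [0,0,0],
  ],
  claw=[10,10],
)

```text
time_s: 10.95
position: [0.5837, -0.0312, 0.0767]
tool_rot: [[-0.881, 0.473, -0.0], [0.473, 0.881, 0.003], [0.002, 0.003, -1.0]]
ft_force: [-6.5, 1.3, 11.4]
grip_width: 0.0138
gripper_force: 193.0
```

```bash
python3 -c "
from h import *
go(.5845,-.0313,.076,153.5)"
```

```text
t 10.95 p [ 0.5837 -0.0312  0.0767] yaw 151.8 zaxis [-0.     0.003 -1.   ] q [-14.7  33.8  81.3   0.2  64.9 -76.6] gw 0.0138 F [-6.5  1.3 11.4] T [ 0.207  1.249 -5.165]
shift units [-0.01  0.01  0.01]
turn z units -0.35
```

Emit:
arm_command(
  turn=[
    [0,0,0.8],
    [0,0,0.8],
    [0,0,0],
  ],
  xyz=[
    [0,0,0],
    [0,0,0],
    [0,0,0],
  ],
  claw=[10,10,10],
)

```text
time_s: 11.25
position: [0.5838, -0.0312, 0.0766]
tool_rot: [[-0.809, 0.588, -0.0], [0.588, 0.809, 0.002], [0.001, 0.001, -1.0]]
ft_force: [-6.6, 1.3, 10.5]
grip_width: 0.0134
gripper_force: 127.1
```

```bash
python3 -c "
from h import *
go(.5845,-.0313,.076,153.5)"
```

```text
t 11.25 p [ 0.5838 -0.0312  0.0766] yaw 144.0 zaxis [-0.     0.002 -1.   ] q [-14.7  33.8  81.3   0.1  64.9 -68.7] gw 0.0134 F [-6.6  1.3 10.5] T [ 0.124  1.037 -2.873]
shift units [-0.01  0.01  0.01]
turn z units -1.91
```

Emit:
arm_command(
  turn=[
    [0,0,0.7],
    [0,0,0.7],
    [0,0,0],
  ],
  xyz=[
    [0,0,0],
    [0,0,0],
    [0,0,0],
  ],
  claw=[10,10,10],
)

```text
time_s: 11.55
position: [0.5838, -0.0312, 0.0765]
tool_rot: [[-0.734, 0.679, -0.0], [0.679, 0.734, 0.0], [0.001, -0.0, -1.0]]
ft_force: [-5.3, 0.4, 8.8]
grip_width: 0.0133
gripper_force: 77.5
```

```bash
python3 -c "
from h import *
go(.5845,-.0313,.076,153.5)"
```

```text
t 11.55 p [ 0.5838 -0.0312  0.0765] yaw 137.2 zaxis [-0.  0. -1.] q [-14.7  33.8  81.3   0.   64.9 -61.9] gw 0.0133 F [-5.3  0.4  8.8] T [ 0.101  0.942 -0.913]
shift units [-0.01  0.01  0.01]
turn z units -3.26
```

Emit:
arm_command(
  turn=[
    [0,0,0],
    [0,0,0],
    [0,0,0],
    [0,0,0],
    [0,0,0],
    [0,0,0],
    [0,0,0],
    [0,0,0],
    [0,0,0],
    [0,0,0],
    [0,0,0],
    [0,0,0],
  ],
  xyz=[
    [0,0,0],
    [0,0,0],
    [0,0,0],
    [0,0,0],
    [0,0,0],
    [0,0,-0.3],
    [0,0,-0.5],
    [0,0,-0.6],
    [0,0,-0.6],
    [0,0,-0.7],
    [0,0,-0.7],
    [0,0,-0.6],
  ],
  claw=[45,45,45,45,45,45,45,45,45,45,45,45],
)

```text
time_s: 12.75
position: [0.5843, -0.0313, 0.2778]
tool_rot: [[-0.737, 0.675, 0.002], [0.675, 0.737, -0.001], [-0.002, 0.001, -1.0]]
ft_force: [0.8, 0.1, -0.3]
grip_width: 0.0451
gripper_force: 0.0
```

Emit:
arm_command(
  turn=[
    [0,0,1],
    [0,0,1],
    [0,0,1],
    [0,0,1],
    [0,0,1],
    [0,0,1],
    [0,0,1],
    [0,0,1],
    [0,0,1],
    [0,0,1],
    [0,0,1],
    [0,0,1],
  ],
  xyz=[
    [0,0,0],
    [0,0,0],
    [0,0,0],
    [0,0,0],
    [0,0,0],
    [0,0,0],
    [0,0,0],
    [0,0,0],
    [0,0,0],
    [0,0,0],
    [0,0,0],
    [0,0,0],
  ],
  claw=[45,45,45,45,45,45,45,45,45,45,45,45],
)

```text
time_s: 13.95
position: [0.5843, -0.0313, 0.2757]
tool_rot: [[0.22, 0.976, 0.0], [0.976, -0.22, -0.0], [-0.0, 0.0, -1.0]]
ft_force: [0.2, -1.0, -0.2]
grip_width: 0.0451
gripper_force: 0.0
```

Emit:
arm_command(
  turn=[
    [0,0,1],
    [0,0,1],
    [0,0,0.4],
    [0,0,0],
  ],
  xyz=[
    [0,0,0],
    [0,0,0],
    [0,0,0],
    [0,0,0],
  ],
  claw=[45,45,45,45],
)

```text
time_s: 14.35
position: [0.5843, -0.0313, 0.2757]
tool_rot: [[0.415, 0.91, 0.0], [0.91, -0.415, -0.0], [-0.0, 0.0, -1.0]]
ft_force: [-0.1, 0.3, 0.3]
grip_width: 0.0453
gripper_force: 0.0
```

```bash
python3 -c "
from h import *
im,d,c=grab('top');P=pts(d,c);cv2.imwrite('pics/w2.png',grab('wrist')[0])
go(.6475,.105,.275,65)
"
```

```text
t 14.45 p [ 0.5843 -0.0313  0.2757] yaw 65.6 zaxis [ 0. -0. -1.] q [-14.6  24.   63.5  -0.   92.5   9.8] gw 0.0448 F [-0.  -0.3 -0.4] T [ 0.015 -0.086  0.003]
shift units [3.   0.02 0.01]
turn z units 0.11
```

View pics/w2.png

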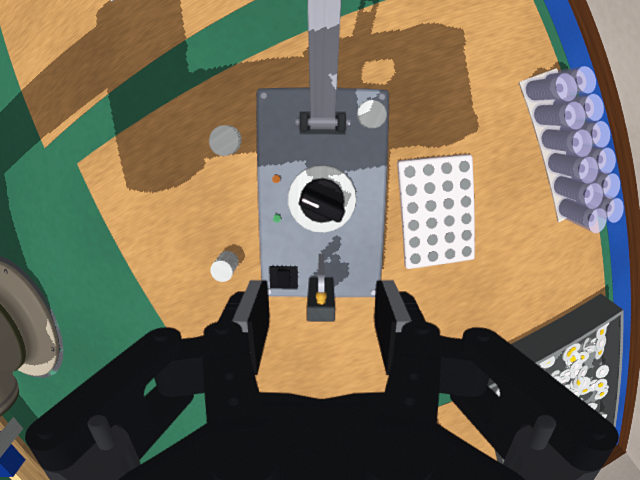

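The view shows the knob at (323,200), its white mark now pointing left and slightly up, at the yaw of about 134° where it met the stop. The hasp runs up the centre column (323), in line with the fingers. I move over the hasp and go down.

Emit:
arm_command(
  turn=[
    [0,0,0.1],
    [0,0,0],
    [0,0,0],
    [0,0,0],
    [0,0,0],
    [0,0,0],
    [0,0,0],
    [0,0,0],
  ],
  xyz=[
    [0.5,0.02,0],
    [0.5,0,0],
    [0.5,0,0],
    [0.5,0,0],
    [0.5,0,0],
    [0.5,0,0],
    [0,0,0],
    [0,0,0],
  ],
  claw=[45,45,45,45,45,45,45,45],
)

```text
time_s: 15.25
position: [0.6483, 0.1044, 0.2754]
tool_rot: [[0.421, 0.907, -0.0], [0.907, -0.421, -0.001], [-0.001, 0.0, -1.0]]
ft_force: [0.2, -1.4, 0.0]
grip_width: 0.0449
gripper_force: 0.0
```

```bash
python3 -c "
from h import *
cv2.imwrite('pics/w3.png',grab('wrist')[0])
go(.6475,.105,.182,65)
"
```

```text
t 15.3 p [0.6482 0.1038 0.2756] yaw 65.0 zaxis [ 0.    -0.001 -1.   ] q [-1.2 31.9 50.  -0.  98.1 23.8] gw 0.0449 F [-0.1 -0.4  0.8] T [0.031 0.019 0.01 ]
shift units [ 0.02 -0.02  1.87]
turn z units 0.01
```

View pics/w3.png

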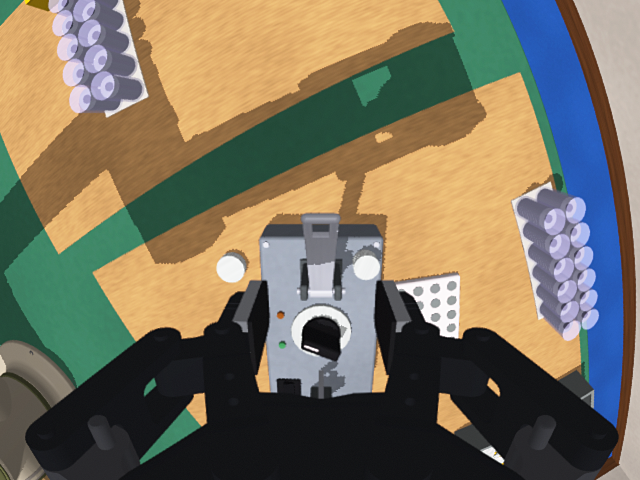

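The hasp's free end is at (321,218), centred between the fingers at (256,300) and (390,300). I go down and pinch.

Emit:
arm_command(
  turn=[
    [0,0,0],
    [0,0,0],
    [0,0,0],
    [0,0,0],
    [0,0,0],
    [0,0,0],
    [0,0,0],
    [0,0,0],
    [0,0,0],
    [0,0,0],
  ],
  xyz=[
    [0,0,0.4],
    [0,0,0.5],
    [0,0,0.5],
    [0,0,0.4],
    [0,0,0.07],
    [0,0,0],
    [0,0,0],
    [0,0,0],
    [0,0,0],
    [0,0,0],
  ],
  claw=[45,45,45,45,45,16,16,16,16,16],
  squeeze=25,
)

```text
time_s: 16.3
position: [0.648, 0.1045, 0.1834]
tool_rot: [[0.422, 0.907, 0.0], [0.907, -0.422, -0.0], [0.0, 0.0, -1.0]]
ft_force: [-5.8, 1.5, 1.1]
grip_width: 0.0191
gripper_force: 26.0
```

```bash
python3 -c "
from h import *
go(.6475,.105,.182,65)
c=np.array([.5845,-.030]);yb=np.array([.4226,.9063])
s=env.observe();p=np.array(s['position']);Y=(p[:2]-c)@yb;zg=p[2]+.019
print('r',np.hypot(.075-Y,zg-.109),'ang',np.arctan2(zg-.109,.075-Y))
r=.118
a0=np.arctan2(zg-.109,.075-Y);pr=None
# steps of the arc: tool x = +ybox, tool z = down
for a in np.arange(2.2,-.01,-.1):
    q=(.075-r*np.cos(a),.109+r*np.sin(a)-.019)
    if pr: print(round(a,2),'dx',round((q[0]-pr[0])/.05,2),'dz',round(-(q[1]-pr[1])/.05,2))
    pr=q
"
```

```text
t 16.3 p [0.648  0.1045 0.1834] yaw 65.0 zaxis [ 0. -0. -1.] q [-1.1 34.5 60.2 -0.  85.2 23.8] gw 0.0191 F [-5.8  1.5  1.1] T [0.199 0.755 0.01 ]
shift units [ 0.01 -0.01  0.03]
turn z units 0.01
r 0.11902751135942079 ang 2.2387299948640633
2.1 dx -0.2 dz -0.13
2.0 dx -0.21 dz -0.11
1.9 dx -0.22 dz -0.09
1.8 dx -0.23 dz -0.07
1.7 dx -0.23 dz -0.04
1.6 dx -0.24 dz -0.02
1.5 dx -0.24 dz 0.0
1.4 dx -0.23 dz 0.03
1.3 dx -0.23 dz 0.05
1.2 dx -0.22 dz 0.07
1.1 dx -0.22 dz 0.1
1.0 dx -0.2 dz 0.12
0.9 dx -0.19 dz 0.14
0.8 dx -0.18 dz 0.16
0.7 dx -0.16 dz 0.17
0.6 dx -0.14 dz 0.19
0.5 dx -0.12 dz 0.2
0.4 dx -0.1 dz 0.21
0.3 dx -0.08 dz 0.22
0.2 dx -0.06 dz 0.23
0.1 dx -0.04 dz 0.23
-0.0 dx -0.01 dz 0.24
```

Emit:
arm_command(
  turn=[
    [0,0,0],
    [0,0,0],
    [0,0,0],
    [0,0,0],
    [0,0,0],
    [0,0,0],
    [0,0,0],
  ],
  xyz=[
    [-0.08,-0.02,-0.06],
    [-0.2,0,-0.13],
    [-0.21,0,-0.11],
    [-0.22,0,-0.09],
    [-0.23,0,-0.07],
    [-0.23,0,-0.04],
    [0,0,0],
  ],
  claw=[16,16,16,16,16,16,16],
)

```text
time_s: 17.0
position: [0.6225, 0.0502, 0.2083]
tool_rot: [[0.424, 0.906, 0.002], [0.906, -0.424, -0.001], [-0.0, 0.002, -1.0]]
ft_force: [0.1, 3.2, 6.1]
grip_width: 0.0194
gripper_force: 29.3
```

```bash
cat > a.py <<'E'
from h import *
go(.6475,.105,.182,65)
c=np.array([.5845,-.030]);yb=np.array([.4226,.9063]);xb=np.array([yb[1],-yb[0]])
s=env.observe();p=np.array(s['position']);Y=(p[:2]-c)@yb;zg=p[2]+.019
print('X',(p[:2]-c)@xb,'r',np.hypot(.075-Y,zg-.109),'ang',np.arctan2(zg-.109,.075-Y),'Fbox',xb@s["ft_force"][:2],yb@s["ft_force"][:2],s["ft_force"][2],s["gripper_force"])
E
python3 a.py
```

```text
t 17.0 p [0.6225 0.0502 0.2083] yaw 64.9 zaxis [ 0.002 -0.001 -1.   ] q [-6.2 30.2 63.9 -0.  85.7 18.9] gw 0.0194 F [0.1 3.2 6.1] T [ 0.769 -0.111  0.027]
shift units [ 1.2  -0.01  0.53]
turn z units -0.02
X 0.0005017677439634914 r 0.11912514846219126 ang 1.686304624512193 Fbox -1.2246812304969876 2.9738629272339234 6.097051027110018 29.261225759983063
```

Emit:
arm_command(
  turn=[
    [0,0,0],
    [0,0,0],
    [0,0,0],
    [0,0,0],
    [0,0,0],
    [0,0,0],
    [0,0,0],
    [0,0,0],
    [0,0,0],
    [0,0,0],
    [0,0,0],
  ],
  xyz=[
    [-0.22,0,-0.01],
    [-0.24,0,0],
    [-0.23,0,0.03],
    [-0.23,0,0.05],
    [-0.22,0,0.07],
    [-0.22,0,0.1],
    [-0.2,0,0.12],
    [-0.19,0,0.14],
    [-0.18,0,0.16],
    [-0.16,0,0.17],
    [0,0,0],
  ],
  claw=[16,16,16,16,16,16,16,16,16,16,16],
)

```text
time_s: 18.1
position: [0.5777, -0.0461, 0.1659]
tool_rot: [[0.424, 0.906, -0.001], [0.906, -0.424, -0.005], [-0.005, 0.001, -1.0]]
ft_force: [-3.7, -6.2, 8.5]
grip_width: 0.0189
gripper_force: 27.4
```

```bash
python3 a.py
```

```text
t 18.1 p [ 0.5777 -0.0461  0.1659] yaw 64.9 zaxis [-0.001 -0.005 -1.   ] q [-16.1  27.8  75.7  -0.3  76.5   9. ] gw 0.0189 F [-3.7 -6.2  8.5] T [-0.776  0.511 -0.032]
shift units [ 3.33 -0.02 -0.34]
turn z units -0.02
X 0.0006110312926301643 r 0.11961880769584954 ang 0.6871894846999764 Fbox -0.7236945883806877 -7.20199704440305 8.530588940597164 27.39444561302662
```

Emit:
arm_command(
  turn=[
    [0,0,0],
    [0,0,0],
    [0,0,0],
    [0,0,0],
    [0,0,0],
    [0,0,0],
    [0,0,0],
  ],
  xyz=[
    [-0.15,0,0.17],
    [-0.12,0,0.2],
    [-0.1,0,0.21],
    [-0.08,0,0.22],
    [-0.06,0,0.23],
    [-0.03,0,0.15],
    [0,0,0],
  ],
  claw=[16,16,16,16,16,16,16],
)

```text
time_s: 18.8
position: [0.5668, -0.0691, 0.106]
tool_rot: [[0.423, 0.906, -0.001], [0.906, -0.423, -0.003], [-0.003, -0.0, -1.0]]
ft_force: [-2.6, -7.5, 2.4]
grip_width: 0.0186
gripper_force: 40.1
```

```bash
python3 a.py
```

```text
t 18.8 p [ 0.5668 -0.0691  0.106 ] yaw 65.0 zaxis [-0.001 -0.003 -1.   ] q [-18.8  30.7  81.7  -0.2  67.7   6.3] gw 0.0186 F [-2.6 -7.5  2.4] T [-0.603  0.178  0.073]
shift units [ 3.83 -0.01 -1.53]
turn z units -0.0
X 0.00048690194261109923 r 0.11900640046524612 ang 0.13454865459742665 Fbox 0.8323250499862356 -7.923519417901551 2.442840427425722 40.14194659888744
```

Emit:
arm_command(
  turn=[
    [0,0,0],
    [0,0,0],
    [0,0,0],
    [0,0,0],
    [0,0,0],
  ],
  xyz=[
    [-0.02,0,0.08],
    [0,0,0.08],
    [0,0,0.08],
    [0,0,0.06],
    [0,0,0],
  ],
  claw=[16,16,16,16,16],
  squeeze=50,
)

```text
time_s: 19.3
position: [0.5668, -0.0694, 0.0915]
tool_rot: [[0.423, 0.906, -0.0], [0.906, -0.423, -0.002], [-0.002, 0.001, -1.0]]
ft_force: [-0.6, -6.3, 3.0]
grip_width: 0.0187
gripper_force: 51.4
```

```bash
python3 a.py
```

```text
t 19.3 p [ 0.5668 -0.0694  0.0915] yaw 65.0 zaxis [-0.    -0.002 -1.   ] q [-18.8  31.6  82.7  -0.1  65.6   6.3] gw 0.0187 F [-0.6 -6.3  3. ] T [-0.489 -0.002 -0.243]
shift units [ 3.84 -0.01 -1.82]
turn z units -0.01
X 0.0006093608371094329 r 0.11824651482009009 ang 0.013053336460688632 Fbox 2.0662454261040484 -5.966465263421886 3.0391216354856168 51.362268179655075
```

Emit:
arm_command(
  turn=[
    [0,0,0],
    [0,0,0],
    [0,0,0],
  ],
  xyz=[
    [0,0,0.04],
    [0,0,0.02],
    [0,0,0],
  ],
  claw=[16,16,16],
)

```text
time_s: 19.6
position: [0.5667, -0.0694, 0.0887]
tool_rot: [[0.422, 0.907, -0.0], [0.907, -0.422, -0.002], [-0.002, 0.001, -1.0]]
ft_force: [-3.6, -7.2, 3.3]
grip_width: 0.0187
gripper_force: 51.8
```

```bash
python3 a.py
```

```text
t 19.6 p [ 0.5667 -0.0694  0.0887] yaw 65.0 zaxis [-0.    -0.002 -1.   ] q [-18.8  31.8  82.9  -0.1  65.2   6.2] gw 0.0187 F [-3.6 -7.2  3.3] T [-0.516  0.178  0.229]
shift units [ 3.84 -0.01 -1.87]
turn z units 0.01
X 0.0005069224843340864 r 0.11823739779228953 ang -0.010742733260468937 Fbox -0.16701717294978652 -8.042739524033399 3.28664812622536 51.79740987718105
```

Emit:
arm_command(
  turn=[
    [0,0,0],
    [0,0,0],
    [0,0,0],
  ],
  xyz=[
    [0,0,0.04],
    [0,0,0.04],
    [0,0,0],
  ],
  claw=[16,16,16],
)

```text
time_s: 19.9
position: [0.5671, -0.0688, 0.0846]
tool_rot: [[0.423, 0.906, 0.001], [0.906, -0.423, -0.001], [-0.0, 0.001, -1.0]]
ft_force: [0.2, -4.4, 3.3]
grip_width: 0.0186
gripper_force: 51.9
```

```bash
python3 a.py; python3 -c "
from h import *
im=grab('side')[0];cv2.imwrite('pics/s1.png',cv2.resize(im[150:300,280:430],None,fx=4,fy=4,interpolation=cv2.INTER_CUBIC))"
```

```text
t 19.9 p [ 0.5671 -0.0688  0.0846] yaw 65.0 zaxis [ 0.001 -0.001 -1.   ] q [-18.8  32.1  83.2  -0.   64.7   6.3] gw 0.0186 F [ 0.2 -4.4  3.3] T [-0.289 -0.239 -0.257]
shift units [ 3.83 -0.01 -1.95]
turn z units -0.0
X 0.000564435719421952 r 0.11762253731868291 ang -0.046129119301645524 Fbox 2.061208987301384 -3.9445171965303167 3.334989362489958 51.917852237820625
```

View pics/s1.png

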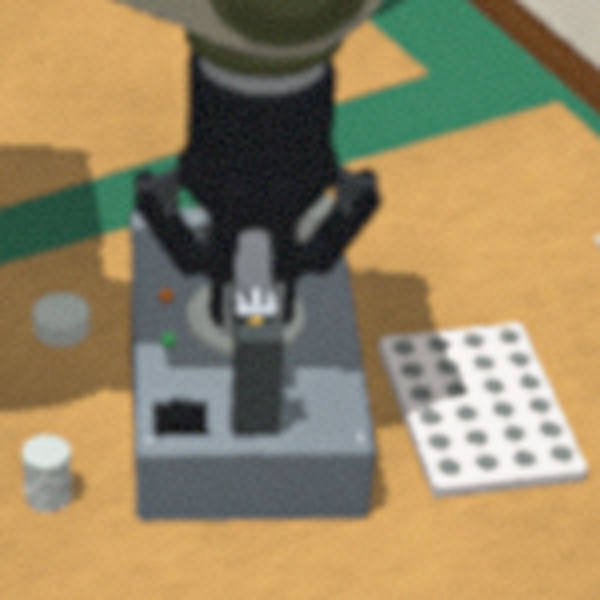

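The side crop shows the strap's free end at (257,312), just above the brass ball at (257,322), so it is not home yet. I press on.

Emit:
arm_command(
  turn=[
    [0,0,0],
    [0,0,0],
    [0,0,0],
    [0,0,0],
  ],
  xyz=[
    [0,0,0.04],
    [0,0,0.04],
    [0,0,0.04],
    [0,0,0],
  ],
  claw=[16,16,16,16],
)

```text
time_s: 20.35
position: [0.5673, -0.0684, 0.0792]
tool_rot: [[0.423, 0.906, 0.002], [0.906, -0.423, -0.001], [0.0, 0.002, -1.0]]
ft_force: [1.5, -2.5, 3.1]
grip_width: 0.0184
gripper_force: 51.9
```

```bash
python3 a.py
```

```text
t 20.35 p [ 0.5673 -0.0684  0.0792] yaw 65.0 zaxis [ 0.002 -0.001 -1.   ] q [-18.7  32.5  83.5   0.   63.9   6.2] gw 0.0184 F [ 1.5 -2.5  3.1] T [-0.112 -0.51  -0.157]
shift units [ 3.82 -0.01 -2.05]
turn z units 0.0
X 0.0006437836913335994 r 0.1175724209659867 ang -0.09156454260743987 Fbox 2.390796695737385 -1.6195280021132137 3.0931675806615178 51.88369922339916
```

Emit:
arm_command(
  turn=[
    [0,0,0],
    [0,0,0],
    [0,0,0],
    [0,0,0],
    [0,0,0],
    [0,0,0],
    [0,0,0],
    [0,0,0],
    [0,0,0],
  ],
  xyz=[
    [0,0,0],
    [0,0,0],
    [0,0,0],
    [0,0,0],
    [0,0,-0.5],
    [0,0,-0.5],
    [0,0,-0.5],
    [0,0,-0.5],
    [0,0,0],
  ],
  claw=[45,45,45,45,45,45,45,0,0],
  squeeze=30,
)

```text
time_s: 21.25
position: [0.568, -0.0687, 0.1819]
tool_rot: [[0.422, 0.906, 0.006], [0.907, -0.422, -0.002], [0.0, 0.006, -1.0]]
ft_force: [0.8, 0.2, -0.1]
grip_width: 0.0164
gripper_force: 0.0
```

```bash
python3 a.py; python3 -c "
from h import *
im,d,c=grab('side');P=pts(d,c)
cv2.imwrite('pics/s2.png',cv2.resize(im[180:270,300:390],None,fx=6,fy=6,interpolation=cv2.INTER_CUBIC))
cc=np.array([.5845,-.030]);yb=np.array([.4226,.9063]);xb=np.array([yb[1],-yb[0]])
L=P[...,:2]-cc;X=L@xb;Y=L@yb
m=(abs(X)<.009)&(Y>-.085)&(Y<.07)&(P[...,2]>.1)&(P[...,2]<.19)
for lo in np.arange(-.085,.07,.01):
    k=m&(Y>=lo)&(Y<lo+.01)
    if k.any(): print(round(lo+.005,3),k.sum(),np.round(np.percentile(P[...,2][k],[10,50,90]),4))
"
```

```text
t 21.25 p [ 0.568  -0.0687  0.1819] yaw 65.0 zaxis [ 0.006 -0.002 -1.   ] q [-18.7  26.1  75.8  -0.   77.7   6.2] gw 0.0164 F [ 0.8  0.2 -0.1] T [-0.023 -0.018  0.013]
shift units [ 3.82 -0.03  0.  ]
turn z units 0.01
X 0.0014019707939518086 r 0.14884203069567045 ang 0.6658195989817395 Fbox 0.6230910804439896 0.5292637536687362 -0.06828171920417113 0.0
-0.08 5 [0.119  0.1195 0.1231]
-0.07 26 [0.1167 0.1185 0.1266]
-0.06 15 [0.1152 0.1171 0.1258]
-0.05 20 [0.1148 0.1162 0.1178]
-0.04 23 [0.1143 0.116  0.1173]
-0.03 22 [0.1144 0.1156 0.1167]
-0.02 26 [0.1135 0.1159 0.1171]
-0.01 15 [0.114  0.1151 0.1167]
-0.0 23 [0.1124 0.1144 0.1158]
0.01 21 [0.1127 0.114  0.1157]
0.02 21 [0.1124 0.114  0.1148]
0.03 18 [0.1116 0.1136 0.1145]
0.04 19 [0.1121 0.1133 0.1152]
0.05 12 [0.1107 0.1121 0.1137]
0.06 10 [0.1103 0.1125 0.1142]
0.07 4 [0.1122 0.1142 0.1151]
```

View pics/s2.png

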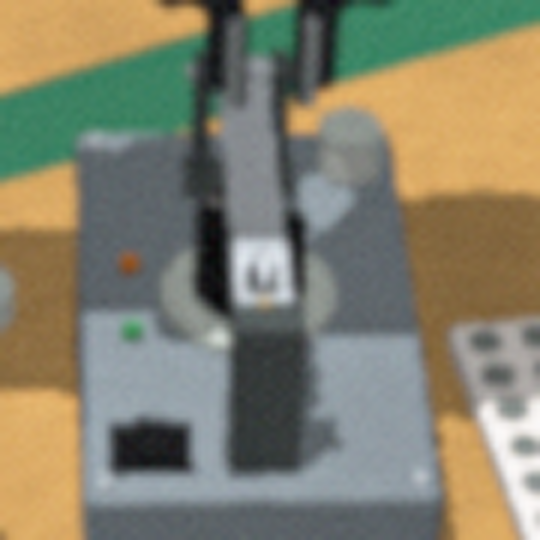

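The strap slopes about 0.048 rad, resting on the ball with the staple showing in its slot at (263,275). The pads slipped, so I press from above with closed fingertips.

Emit:
arm_command(
  turn=[
    [0,0,0],
    [0,0,0],
    [0,0,0],
    [0,0,0],
    [0,0,0],
    [0,0,0],
  ],
  xyz=[
    [0,0,0.2],
    [0,0,0.4],
    [0,0,0.4],
    [0,0,0.2],
    [0,0,0],
    [0,0,0],
  ],
  claw=[0,0,0,0,0,0],
)

```text
time_s: 21.9
position: [0.567, -0.0685, 0.1187]
tool_rot: [[0.422, 0.906, 0.0], [0.906, -0.422, -0.0], [-0.0, 0.0, -1.0]]
ft_force: [0.1, -0.1, 1.3]
grip_width: 0.0
gripper_force: 0.0
```

```bash
python3 a.py
```

```text
t 21.9 p [ 0.567  -0.0685  0.1187] yaw 65.0 zaxis [ 0. -0. -1.] q [-18.8  29.8  80.8  -0.   69.3   6.2] gw 0.0 F [ 0.1 -0.1  1.3] T [-0.039  0.001 -0.01 ]
shift units [ 3.83 -0.01 -1.27]
turn z units 0.0
X 0.00038512768886139124 r 0.12075825385523228 ang 0.23989164859929396 Fbox 0.10701295358639405 -0.10701356460128549 1.2624283360045618 0.0
```

Emit:
arm_command(
  turn=[
    [0,0,0],
    [0,0,0],
    [0,0,0],
    [0,0,0],
  ],
  xyz=[
    [0,0,0.04],
    [0,0,0.04],
    [0,0,0.04],
    [0,0,0],
  ],
  claw=[0,0,0,0],
)

```text
time_s: 22.3
position: [0.5668, -0.0685, 0.1127]
tool_rot: [[0.422, 0.906, 0.0], [0.906, -0.422, -0.0], [-0.0, 0.0, -1.0]]
ft_force: [-0.1, 0.4, -0.7]
grip_width: -0.0004
gripper_force: 0.0
```

```bash
python3 a.py
```

```text
t 22.3 p [ 0.5668 -0.0685  0.1127] yaw 65.0 zaxis [ 0. -0. -1.] q [-18.8  30.2  81.3  -0.   68.5   6.2] gw -0.0004 F [-0.1  0.4 -0.7] T [-0.021 -0.035 -0.025]
shift units [ 3.83 -0.   -1.39]
turn z units 0.0
X 0.00018966225563946438 r 0.11951272784830166 ang 0.19090420399953126 Fbox -0.2843985414432428 0.25507095729858303 -0.6892841514782946 0.0
```

Emit:
arm_command(
  turn=[
    [0,0,0],
    [0,0,0],
    [0,0,0],
  ],
  xyz=[
    [0,0,0.04],
    [0,0,0.02],
    [0,0,0],
  ],
  claw=[0,0,0],
)

```text
time_s: 22.6
position: [0.5671, -0.0686, 0.1109]
tool_rot: [[0.422, 0.906, 0.002], [0.906, -0.422, -0.001], [-0.0, 0.002, -1.0]]
ft_force: [-2.0, 0.6, 9.2]
grip_width: -0.0001
gripper_force: 4.4
```

```bash
python3 a.py
```

```text
t 22.6 p [ 0.5671 -0.0686  0.1109] yaw 65.0 zaxis [ 0.002 -0.001 -1.   ] q [-18.8  30.3  81.5  -0.   68.2   6.2] gw -0.0001 F [-2.   0.6  9.2] T [0.1   0.425 0.024]
shift units [ 3.83 -0.01 -1.42]
turn z units 0.0
X 0.0005672579143803895 r 0.11915485781100067 ang 0.1764914141265701 Fbox -2.0367164593007088 -0.25312584833702784 9.247701192098095 4.420537571422756
```

Emit:
arm_command(
  turn=[
    [0,0,0],
    [0,0,0],
    [0,0,0],
  ],
  xyz=[
    [0,0,0.04],
    [0,0,0.02],
    [0,0,0],
  ],
  claw=[0,0,0],
)

```text
time_s: 22.9
position: [0.5675, -0.0687, 0.1105]
tool_rot: [[0.422, 0.907, 0.004], [0.907, -0.422, -0.002], [-0.0, 0.005, -1.0]]
ft_force: [-9.3, 1.9, 29.0]
grip_width: -0.0001
gripper_force: 14.5
```

```bash
python3 a.py
```

```text
t 22.9 p [ 0.5675 -0.0687  0.1105] yaw 65.0 zaxis [ 0.004 -0.002 -1.   ] q [-18.7  30.3  81.5  -0.   67.9   6.2] gw -0.0001 F [-9.3  1.9 29. ] T [ 0.285  1.646 -0.002]
shift units [ 3.82 -0.01 -1.43]
turn z units 0.01
X 0.0009084041538644087 r 0.11906435696263981 ang 0.17338246414389957 Fbox -9.247651460318806 -2.2169065977683933 28.954884057720083 14.515156755951466
```

Hard contact at 29 N with the top of the strap at 0.1105, which is the closed height. I lift clear and check.

Emit:
arm_command(
  turn=[
    [0,0,0],
    [0,0,0],
    [0,0,0],
    [0,0,0],
    [0,0,0],
    [0,0,0],
    [0,0,0],
  ],
  xyz=[
    [0,0,-0.2],
    [0,0,-0.6],
    [0,0,-0.8],
    [0,0,-0.8],
    [0,0,-0.6],
    [0,0,0],
    [0,0,0],
  ],
  claw=[0,0,0,0,0,0,0],
)

```text
time_s: 23.6
position: [0.5667, -0.0684, 0.2566]
tool_rot: [[0.422, 0.906, 0.001], [0.906, -0.422, -0.001], [-0.0, 0.001, -1.0]]
ft_force: [0.7, -0.0, 0.1]
grip_width: -0.0001
gripper_force: 0.0
```

```bash
python3 a.py; python3 -c "
from h import *
im,d,c=grab('side');P=pts(d,c)
cv2.imwrite('pics/s3.png',cv2.resize(im[170:290,280:440],None,fx=5,fy=5,interpolation=cv2.INTER_CUBIC))
cc=np.array([.5845,-.030]);yb=np.array([.4226,.9063]);xb=np.array([yb[1],-yb[0]])
L=P[...,:2]-cc;X=L@xb;Y=L@yb;Z=P[...,2]
m=(abs(X)<.009)&(Y>-.055)&(Y<.055)&(Z>.1)&(Z<.13)
print(np.polyfit(Y[m],Z[m],1),m.sum())
"
```

```text
t 23.6 p [ 0.5667 -0.0684  0.2566] yaw 65.0 zaxis [ 0.001 -0.001 -1.   ] q [-18.7  23.   68.2  -0.   88.7   6.2] gw -0.0001 F [ 0.7 -0.   0.1] T [-0.006  0.029 -0.067]
shift units [ 3.83 -0.    1.49]
turn z units 0.0
X 0.00011846548870137647 r 0.2037802618630045 ang 0.9575350437040276 Fbox 0.6299605651083132 0.26003554664233514 0.12004332654488314 0.0
[0.00425008 0.11180141] 237
```

View pics/s3.png

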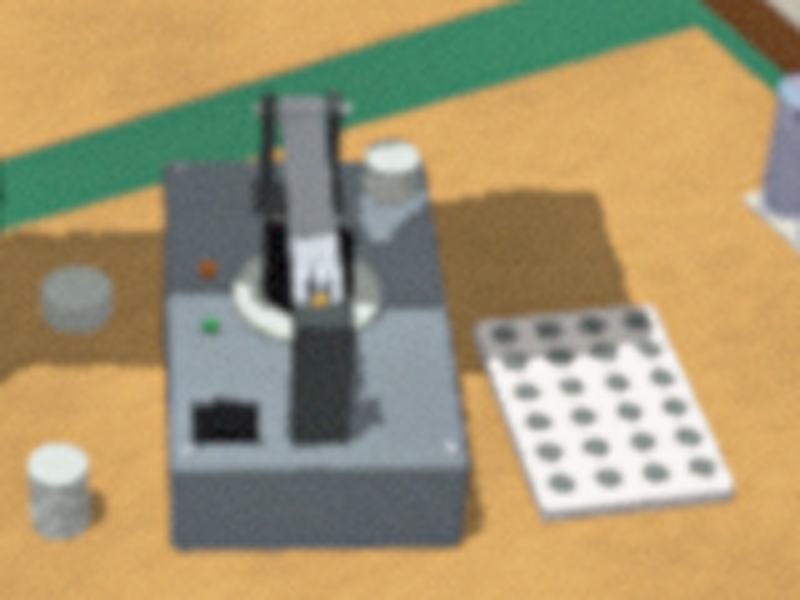

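The hasp lies level (slope 0.004 rad, top at 0.112 m) behind the ball at (320,298), and the stacks and plate haven't moved.

```bash
python3 -c "
from rig import env
print(env.close_job())"
```

```text
the job is handed in; nothing more can be done
None
```

I turned the knob anticlockwise about 150° onto its end stop, then closed the hasp until it lay level behind the spring catch, let go, and handed the job in at about 24 s; the result was not shown to me.

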